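Pack the gap beside a concrete test prism

ROBOT

A 6-joint arm with a two-finger parallel gripper is mounted at the origin on the work surface. World frame = base frame: x ahead of the robot, y to its left, z up, the work surface at z = 0. Lengths are in mm, angles in rad, forces in N, time in s.
With the tool pointing down it reaches from about 350 to 975 mm from the base axis. Payload 7.1 kg.
Tool frame: the origin (TCP) lies at the very end of the fingers, on their centre line; the grasp point (between the pads) lies 19 mm behind it (ctrl.tcp_to_grasp is the distance from the TCP to the grasp point, in mm); z points along the fingers, x is the direction in which the jaws open and shut, and the axes are right-handed (so a half turn about z gives the same grasp; the last joint's range is limited). The gripper opens to 88 mm and grips with 3 to 60 N. Pads are 20 mm wide; open, the fingers measure 115 mm over their backs; the gripper's body (75 mm by 178 mm) begins 61 mm behind the grasp point.
Start: joints at [1.314, 0.423, 1.63, -0, 1.089, -0.019], TCP at [147.197, 607.403, 222.675] pointing down, gripper open.
Joint ranges: [-3, 3], [-0.9, 2.11], [0.09, 2.58], [-1.31, 4.45], [0.11, 2.69], [-2.54, 2.54]. Speed limits (rad/s): [2.39, 2.39, 3.01, 3.14, 3.14, 3.14].

INTERFACE

Orientations are given as a rotation vector (axis times angle).
In Python, from workcell import get_obs, viewer, ctrl, masks_of gives the robot as it stands. The module is installed in compiled form; this text tells all that it offers.
- The arm moves only by the shell command python3 -m inch 'ROWS'. ROWS is JSON, a list of rows, each an object of numbers: "tx", "ty", "tz": the shift along the tool's x, y, z in cm; "ax", "ay", "az": the turn, a rotation vector about the tool's x, y, z in degrees; "jaw": the opening, from 0 (shut) to 1 (fully open). In form: [{"tx": .., "ty": .., "tz": .., "ax": .., "ay": .., "az": .., "jaw": ..}, ...]. A call has 1 to 12 rows; each row shifts and turns the commanded pose from where the row before left it, along the tool's axes as they then stand; what a row does not reach is not made up. A row lasts 1/8 s, in which the tool goes at most 62.5 mm and 10.7 degrees, less where a joint would pass 70% of its speed; a pose out of reach is approached as far as the arm can. A call is refused whole if a number of a shift passes 6.25 or a number of a turn 10.7, either way. A call with a gripper value outside its range is refused whole. The fingers move at their own pace and stop on an object; the grip force is fixed at half the most. Time passes only in rows, so rows that do not move let the fingers close. It gives the time, the measured TCP pose, the force and the opening at its end, in the units of the state.
- get_obs(): the state, without advancing time (a new reading comes with each control period).
- viewer.get_image(name): name is "scene" or "top" or "wrist"; returns (picture, depth): 480x640x3 uint8, red, green, blue; 480x640 float32, mm along the optical axis (not along the pixel's ray), 0 where there is no reading.
- viewer.get_calibration(name): a dict with "fx", "fy", "cx", "cy" (pixels), "rvec" (rotation vector, rad) and "tvec" (3), from world to camera coordinates, as OpenCV has them. Camera axes: x right, y down, z forward; pixel columns grow to the right and rows downward; lengths in mm; the calibration is good to about 2 mm. A picture is of the moment at which its call begins: read the wrist's pose just before it. get_calibration takes no time and is no camera call; for the wrist camera it gives the pose at the moment of the call.
- ctrl.close_job(): hands the job in, once; it reports no verdict.
Trained networks look in the newest picture that a camera, given by its name, has taken for a name from the list of things; names that differ only in an ending like _2 or _b are one class to them, and where a whole thing is asked for, a point or a joint stands for the part that bears it (a point fixed in the world has none). Each returns a list of dicts, best first, with "score" (0 to 1); they miss things now and then, are a little off and sometimes report something else, mostly with a low value. They report only what shows in the picture. A call takes as long as a camera call.
- masks_of(camera, thing): "pixels" (480x640 bool, what is visible of it) and "location" ([column, row] in pixels, amid what is visible of it).
The state is a dict: "t": time; "qpos": joint angles; "qvel": joint speeds; "joint_torque": joint torques, N m; "ee_pos": TCP position; "orientation": TCP orientation; "ft_force": force on the tool from outside, world axes, zero at the start; "moment": the same for the moment, N m; "width": finger opening in mm.
Only numpy, scipy, OpenCV 4.12 (cv2) and the standard library are available. Lean on these libraries where they do the work, as an engineer would, in place of code of your own. Each camera call takes 0.05 s, during which the arm holds its last target. There are 200 camera calls.

TASK

Fill the gap between the stop wall of the blue test frame and the concrete prism with the two of the four packers that together fill it most snugly: the thickest pair that goes in without forcing, leaving less than 4 mm of play in all. Stand the two face to face in the gap, upright, fully down on the frame's floor plate and roughly centred across the frame, and let go; packers not needed may stay where they are or be left on the bench, and the bottle, beaker and carton must be left alone.

Things in the scene. Friction and masses are not known exactly. Their poses are not given: they have to be found in the camera images.
- frame: Blue steel frame, fixed. Floor plate 130 mm (its x) by 235 mm (y), 10 mm thick; two cross walls with tops 65 mm above the bench. Origin on the bench, below the middle of the stop wall's inner face. y points along the frame from the stop wall to the prism, z up. The stop wall (120 mm wide in x, 22 mm thick) lies at y -22 to 0 mm; the far wall at y 163 to 183 mm.
- stop_face (a point): Middle of the foot of the stop wall's inner face, on top of the frame's floor plate (10 mm above the bench); axes as the frame's. The gap starts here and extends along +y.
- prism: Grey concrete prism clamped immovably in the frame: 90 mm (x) by 95 mm (y), 55 mm high, top 65 mm above the bench. Origin: middle of the foot of its face that looks at the stop wall, on the floor plate; axes as the frame's, it extends along +y. Gap = distance from stop_face to here along y, 36.5 to 53.5 mm, open above and at both x ends; its faces are upright and parallel.
- packer_white: Loose white plastic packer 16 mm thick (its y): upright plate 100 mm wide (x), 65 mm high, with a central grip tab 30 mm wide (x), as thick as the plate, rising to 110 mm. Bottom edges rounded 2.5 mm. Origin: centre of underside, z up. About 104 g, +-30 percent. Starts upright in its stand. Pinch the tab across its 30 mm width (fingers closing along x): the packers stand face to face in the gap.
- stand_white: Fixed plywood stand of the white packer, 122 mm (x) by 39 mm (y), 30 mm high, with a slot open above (104 mm by 19 mm, floor 6 mm above the bench); lift the packer straight up. Origin: centre of underside; axes as the packer's. The stands' places are shuffled.
- packer_yellow: Loose yellow plastic packer 19 mm thick (its y): upright plate 100 mm wide (x), 65 mm high, with a central grip tab 30 mm wide (x), as thick as the plate, rising to 110 mm. Bottom edges rounded 2.5 mm. Origin: centre of underside, z up. About 124 g, +-30 percent. Starts upright in its stand. Pinch the tab across its 30 mm width (fingers closing along x): the packers stand face to face in the gap.
- stand_yellow: Fixed plywood stand of the yellow packer, 122 mm (x) by 42 mm (y), 30 mm high, with a slot open above (104 mm by 22 mm, floor 6 mm above the bench); lift the packer straight up. Origin: centre of underside; axes as the packer's. The stands' places are shuffled.
- packer_green: Loose green plastic packer 22 mm thick (its y): upright plate 100 mm wide (x), 65 mm high, with a central grip tab 30 mm wide (x), as thick as the plate, rising to 110 mm. Bottom edges rounded 2.5 mm. Origin: centre of underside, z up. About 143 g, +-30 percent. Starts upright in its stand. Pinch the tab across its 30 mm width (fingers closing along x): the packers stand face to face in the gap.
- stand_green: Fixed plywood stand of the green packer, 122 mm (x) by 45 mm (y), 30 mm high, with a slot open above (104 mm by 25 mm, floor 6 mm above the bench); lift the packer straight up. Origin: centre of underside; axes as the packer's. The stands' places are shuffled.
- packer_red: Loose red plastic packer 28 mm thick (its y): upright plate 100 mm wide (x), 65 mm high, with a central grip tab 30 mm wide (x), as thick as the plate, rising to 110 mm. Bottom edges rounded 2.5 mm. Origin: centre of underside, z up. About 182 g, +-30 percent. Starts upright in its stand. Pinch the tab across its 30 mm width (fingers closing along x): the packers stand face to face in the gap.
- stand_red: Fixed plywood stand of the red packer, 122 mm (x) by 51 mm (y), 30 mm high, with a slot open above (104 mm by 31 mm, floor 6 mm above the bench); lift the packer straight up. Origin: centre of underside; axes as the packer's. The stands' places are shuffled.
- wash_bottle: Bystander: loose white bottle with a red cap, 60 mm across, 170 mm high; origin at the centre of its underside.
- beaker: Bystander: loose open glass beaker, 70 mm across, 85 mm high; origin at the centre of its underside.
- glove_box: Bystander: loose white carton with a blue band, 120 mm by 220 mm, 70 mm high; origin at the centre of its underside.

How it is judged:
By the outcome, as a careful person would: the job done as asked, in the order asked, and still so for the second after the job is handed in, with the robot touching nothing.
It also fails if it takes over 72 s, if anything falls off the work surface, if the arm or the gripper's body presses on something with over 40 N, if the wrist force passes 120 N, or if a joint passes its speed limit or range.

## Working session

There is one attempt and no reset: what is moved stays moved. The work goes in short steps, Python scripts to look and compute and a shell command to move; the robot and the scene stay as the last step left them, time stands still between calls to the robot, and variables do not carry over. Pictures are saved under pics/ and viewed, about 8 in all and at most 12, crops included, and the job is handed in when it is done.

```bash
mkdir -p pics; cat > h.py <<'E'
import numpy as np, cv2
from workcell import get_obs, viewer, ctrl, masks_of
def cloud(cam):
    K=viewer.get_calibration(cam); im,d=viewer.get_image(cam)
    R=cv2.Rodrigues(np.array(K['rvec'],float))[0]; t=np.array(K['tvec'],float).ravel()
    v,u=np.mgrid[:480,:640]
    P=np.stack([(u-K['cx'])/K['fx']*d,(v-K['cy'])/K['fy']*d,d],-1)
    W=(P-t)@R
    W[d<=0]=np.nan
    return im,W
def save(im,n): cv2.imwrite('pics/'+n,im[:,:,::-1])
E
python3 - <<'E'
from h import *
o=get_obs(); print({k:np.round(v,3) for k,v in o.items()})
im,W=cloud('top'); save(im,'top.png'); np.save('top.npy',W)
for n in ['frame','prism','packer_white','packer_yellow','packer_green','packer_red','wash_bottle','beaker','glove_box']:
    for m in masks_of('top',n)[:2]:
        w=W[m['pixels']]; w=w[~np.isnan(w[:,0])]
        if len(w)<5: continue
        zt=np.percentile(w[:,2],95); s=w[w[:,2]>zt-8]
        r=cv2.minAreaRect(s[:,:2].astype(np.float32))
        print(n,round(m['score'],2),m['location'],len(w),'ztop',zt.round(1),'rect',np.round(r[0],1),np.round(r[1],1),round(r[2],1))
im,W=cloud('scene'); save(im,'scene.png'); np.save('scene.npy',W)
E
```

```text
{'t': np.float64(0.0), 'qpos': array([ 1.314,  0.424,  1.631, -0.   ,  1.089, -0.019]), 'qvel': array([-0.001,  0.001, -0.001, -0.   , -0.001,  0.   ]), 'joint_torque': array([ 2.0000e-03, -5.4463e+01, -2.7367e+01,  6.4000e-02,  2.3000e-02,
       -0.0000e+00]), 'ee_pos': array([147.058, 606.891, 221.896]), 'orientation': array([ 2.469e+00,  1.942e+00, -2.000e-03]), 'ft_force': array([-0.357,  0.159,  0.155]), 'moment': array([ 0.051,  0.036, -0.016]), 'width': np.float64(88.001)}
frame 0.94 [396.6, 255.9] 3073 ztop 67.7 rect [485.2 -48.4] [205.2 119. ] 88.2
prism 0.85 [374.3, 252.9] 1634 ztop 69.6 rect [486.4 -39.2] [99.2 90. ] 88.8
prism 0.21 [334.5, 180.5] 362 ztop 118.4 rect [664.   49.7] [16.5 29.2] 89.0
packer_white 0.86 [382.8, 179.8] 390 ztop 118.7 rect [668.5 -62.1] [14.4 31.4] 88.8
packer_yellow 0.88 [335.7, 181.5] 264 ztop 118.6 rect [664.   50.9] [14.2 29.2] 89.1
packer_green 0.77 [419.4, 185.0] 482 ztop 118.3 rect [ 656.1 -152.1] [22.2 31.8] 87.6
packer_red 0.74 [292.1, 190.0] 569 ztop 118.4 rect [648.5 156.4] [31.7 28. ] 6.6
packer_red 0.33 [374.2, 252.6] 1683 ztop 69.6 rect [486.4 -39.2] [99.2 90. ] 88.8
wash_bottle 0.81 [516.9, 239.9] 848 ztop 171.0 rect [ 512.6 -383.1] [25.2 25.5] 53.4
beaker 0.94 [202.9, 303.2] 794 ztop 86.4 rect [382.8 371.7] [68.8 67.8] 88.7
glove_box 0.72 [177.0, 220.7] 4855 ztop 74.5 rect [580.8 450.4] [221.9 120.9] 83.5
```

View pics/top.png

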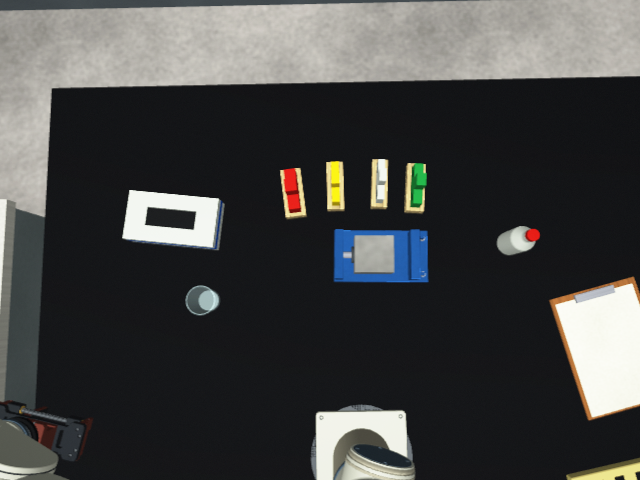

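View pics/scene.png

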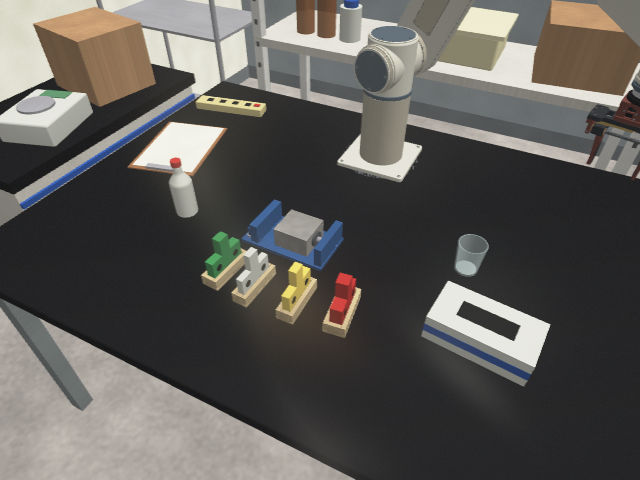

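Top view: the frame is at about (381,256), with its stop wall to the right (column 420), so its y runs along world +y. The red, yellow, white and green packers are at columns 292, 336, 380 and 416. In the scene view all four stand upright. I'll turn the tool so that its x lies along world x, and travel to the gap.

```bash
python3 -m inch '[{"az":9.55},{"az":9.55},{"az":9.55},{"az":9.55},{"az":9.55},{"az":9.55},{"az":9.55},{"az":9.55},{"tx":2.6,"ty":5.5},{"tx":2.6,"ty":5.5},{"tx":2.6,"ty":5.5},{"tx":2.6,"ty":5.5}]'; python3 -m inch '[{"tx":2.6,"ty":5.5},{"tx":2.6,"ty":5.5},{"tx":2.6,"ty":5.5},{"tx":2.6,"ty":5.5},{"tx":2.6,"ty":5.5},{"tx":2.6,"ty":5.5},{"tx":2.6,"ty":5.5},{"tx":2.6,"ty":5.5},{"tx":2.6,"ty":5.5},{},{}]'
python3 - <<'E'
from h import *
o=get_obs(); print(o['ee_pos'],o['orientation'],o['qpos'])
K=viewer.get_calibration('wrist'); R=cv2.Rodrigues(np.array(K['rvec'],float))[0]
print('campos',-R.T@np.array(K['tvec']).ravel(),'axes',R.round(2),K['fx'])
im,W=cloud('wrist'); save(im,'w1.png')
E
```

```text
[147.21419808 607.38986874 222.66748746] [ 2.46925340e+00  1.94218045e+00 -5.82383561e-05] [ 1.31397750e+00  4.23120623e-01  1.62988651e+00 -2.16302278e-05
  1.08864650e+00 -1.89785544e-02]
campos [ 79.74018998 624.43259161 385.55394429] axes [[ 0.24  0.97  0.  ]
 [ 0.94 -0.23  0.26]
 [ 0.25 -0.06 -0.97]] 379.4367021089292$[0]: bad value
$[0]: bad value
```

View pics/w1.png

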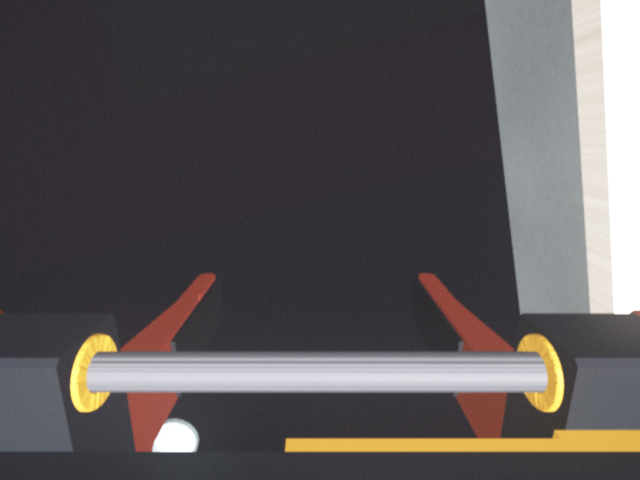

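The wrist view shows only bench and the carton edge; the rows need every key. Camera offset from the TCP is 70 mm toward tool -y, so I'll aim with the camera directly above the gap.

```bash
python3 -m inch '[{"tx":0,"ty":0,"tz":0,"ax":0,"ay":0,"az":9.55,"jaw":1},{"tx":0,"ty":0,"tz":0,"ax":0,"ay":0,"az":9.55,"jaw":1},{"tx":0,"ty":0,"tz":0,"ax":0,"ay":0,"az":9.55,"jaw":1},{"tx":0,"ty":0,"tz":0,"ax":0,"ay":0,"az":9.55,"jaw":1},{"tx":0,"ty":0,"tz":0,"ax":0,"ay":0,"az":9.55,"jaw":1},{"tx":0,"ty":0,"tz":0,"ax":0,"ay":0,"az":9.55,"jaw":1},{"tx":0,"ty":0,"tz":0,"ax":0,"ay":0,"az":9.55,"jaw":1},{"tx":0,"ty":0,"tz":0,"ax":0,"ay":0,"az":9.55,"jaw":1},{"tx":2.42,"ty":5.6,"tz":0,"ax":0,"ay":0,"az":0,"jaw":1},{"tx":2.42,"ty":5.6,"tz":0,"ax":0,"ay":0,"az":0,"jaw":1},{"tx":2.42,"ty":5.6,"tz":0,"ax":0,"ay":0,"az":0,"jaw":1},{"tx":2.42,"ty":5.6,"tz":0,"ax":0,"ay":0,"az":0,"jaw":1}]'; python3 -m inch '[{"tx":2.42,"ty":5.6,"tz":0,"ax":0,"ay":0,"az":0,"jaw":1},{"tx":2.42,"ty":5.6,"tz":0,"ax":0,"ay":0,"az":0,"jaw":1},{"tx":2.42,"ty":5.6,"tz":0,"ax":0,"ay":0,"az":0,"jaw":1},{"tx":2.42,"ty":5.6,"tz":0,"ax":0,"ay":0,"az":0,"jaw":1},{"tx":2.42,"ty":5.6,"tz":0,"ax":0,"ay":0,"az":0,"jaw":1},{"tx":2.42,"ty":5.6,"tz":0,"ax":0,"ay":0,"az":0,"jaw":1},{"tx":2.42,"ty":5.6,"tz":0,"ax":0,"ay":0,"az":0,"jaw":1},{"tx":2.42,"ty":5.6,"tz":0,"ax":0,"ay":0,"az":0,"jaw":1},{"tx":2.42,"ty":5.6,"tz":0,"ax":0,"ay":0,"az":0,"jaw":1},{"tx":2.42,"ty":5.6,"tz":0,"ax":0,"ay":0,"az":0,"jaw":1},{"tx":0,"ty":0,"tz":0,"ax":0,"ay":0,"az":0,"jaw":1},{"tx":0,"ty":0,"tz":0,"ax":0,"ay":0,"az":0,"jaw":1}]'
python3 - <<'E'
from h import *
o=get_obs(); print(o['ee_pos'],o['orientation'],o['qpos'])
im,W=cloud('wrist'); save(im,'w2.png'); np.save('w2.npy',W); print(viewer.get_calibration('wrist'))
E
```

```text
t: 2.1
ee_pos: [244.4, 381.8, 222.9]
orientation: [-3.141, -0.0, -0.001]
ft_force: [1.1, -0.9, -0.2]
width: 87.5
t: 3.6
ee_pos: [485.0, -176.5, 222.3]
orientation: [-3.141, 0.002, 0.002]
ft_force: [-0.8, -0.1, 0.3]
width: 87.9
[ 485.00637406 -176.52753064  222.32331398] [-3.14095463e+00  2.04432026e-03  1.70224947e-03] [-3.72243267e-01  2.64692029e-01  1.86796547e+00  2.35990377e-04
  1.01017636e+00 -3.71067151e-01]
{'fx': 379.4367021089292, 'fy': 379.4367021089292, 'cx': 316.586377330302, 'cy': 239.10502976229273, 'rvec': array([-2.88037225e+00,  9.60891873e-04,  2.40324851e-03]), 'tvec': array([-485.90350281, -200.64791807,  346.03101821])}
```

View pics/w2.png

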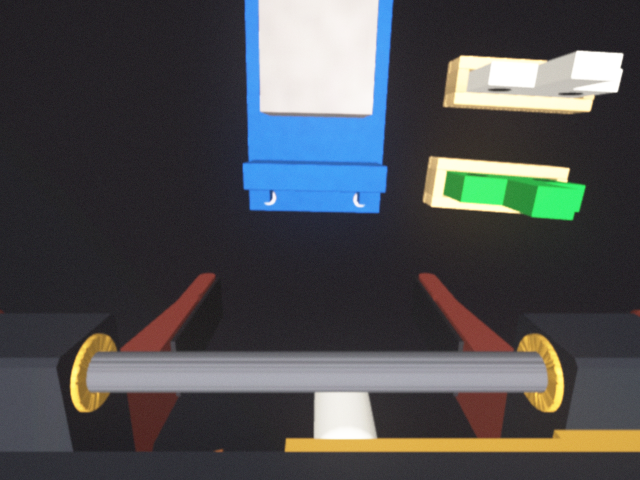

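The wrist view shows the stop wall's inner edge near row 163 and the prism face near row 115. Both faces are just visible, and the green and white packers are to the right. I'll descend for a finer gap measurement.

```bash
python3 -m inch '[{"tx":0,"ty":0,"tz":5.5,"ax":0,"ay":0,"az":0,"jaw":1},{"tx":0,"ty":0,"tz":5.5,"ax":0,"ay":0,"az":0,"jaw":1},{"tx":0,"ty":0,"tz":0,"ax":0,"ay":0,"az":0,"jaw":1},{"tx":0,"ty":0,"tz":0,"ax":0,"ay":0,"az":0,"jaw":1}]'
cat >> h.py <<'E'
def ray(cam,u,v,z,K):
    R=cv2.Rodrigues(np.array(K['rvec'],float))[0]; t=np.array(K['tvec'],float).ravel()
    d=R.T@np.array([(u-K['cx'])/K['fx'],(v-K['cy'])/K['fy'],1]); c=-R.T@t
    return c+d*(z-c[2])/d[2]
E
python3 - <<'E'
from h import *
K=viewer.get_calibration('wrist'); ims=[]
im,W=cloud('wrist'); save(im,'w3.png'); np.save('w3.npy',W)
ims=[im]+[viewer.get_image('wrist')[0] for _ in range(2)]
np.save('w3im.npy',np.mean(ims,0)); np.save('K3.npy',K,allow_pickle=True)
print(get_obs()['ee_pos'],-cv2.Rodrigues(K['rvec'])[0].T@K['tvec'])
A=np.mean(ims,0)
for v in range(60,215): print(v,A[v,290:330].mean(0).round().astype(int),np.nanmedian(W[v,290:330],0)[1:].round(1)) if 60<v<215 else 0
c=im[40:230,180:460]; cv2.imwrite('pics/c3.png',cv2.resize(c,None,fx=2.8,fy=2.8,interpolation=cv2.INTER_NEAREST)[:,:,::-1])
E
```

```text
t: 4.15
ee_pos: [486.5, -176.3, 114.3]
orientation: [3.141, 0.001, 0.002]
ft_force: [1.1, 0.3, -0.3]
width: 87.7
[ 487.1772129  -177.02540058  115.02819096] [ 487.51571387 -105.07285211  277.12868423]
61 [242 237 233] [-67.4  65.9]
62 [243 237 233] [-67.9  65.9]
63 [243 237 234] [-68.3  65.8]
64 [243 237 234] [-68.8  65.8]
65 [243 237 234] [-69.3  66.1]
66 [243 237 234] [-69.8  66. ]
67 [243 237 234] [-70.2  66. ]
68 [243 237 234] [-70.7  66.1]
69 [243 237 234] [-71.2  65.9]
70 [243 237 234] [-71.6  65.8]
71 [243 237 234] [-72.1  66. ]
72 [243 237 234] [-72.6  65.9]
73 [243 237 234] [-73.1  65.9]
74 [243 237 234] [-73.6  66. ]
75 [243 237 234] [-74.  66.]
76 [243 237 234] [-74.5  65.7]
77 [243 237 234] [-75.   65.8]
78 [243 237 234] [-75.5  66. ]
79 [243 237 234] [-75.9  65.8]
80 [243 237 235] [-76.4  65.9]
81 [243 237 234] [-76.9  65.7]
82 [243 237 234] [-77.4  65.8]
83 [243 237 234] [-77.9  65.8]
84 [243 237 234] [-78.4  65.9]
85 [243 237 234] [-78.9  65.9]
86 [243 237 234] [-79.4  66. ]
87 [243 237 234] [-79.8  65.9]
88 [243 237 234] [-80.3  65.8]
89 [242 237 234] [-80.8  65.9]
90
[... 3449 characters left out ...]
243] [-135.7   65.9]
195 [ 64 154 243] [-136.3   65.9]
196 [ 64 154 243] [-136.8   65.9]
197 [ 64 154 243] [-137.4   65.9]
198 [ 64 154 242] [-137.9   66.2]
199 [ 64 154 242] [-138.5   66. ]
200 [ 65 154 243] [-139.1   65.9]
201 [ 64 154 243] [-139.6   66. ]
202 [ 64 154 243] [-140.2   66. ]
203 [ 64 154 243] [-140.8   65.8]
204 [ 64 154 242] [-141.3   66. ]
205 [ 64 154 242] [-141.9   65.8]
206 [ 64 154 242] [-142.5   66. ]
207 [ 64 154 242] [-143.    65.9]
208 [ 64 154 242] [-143.6   66.1]
209 [ 64 154 242] [-144.2   65.9]
210 [ 64 154 242] [-144.7   66. ]
211 [ 64 154 242] [-145.4   65.8]
212 [ 64 154 242] [-145.9   65.8]
213 [ 63 153 242] [-146.5   65.9]
214 [ 62 148 238] [-147.1   65.9]
```

View pics/c3.png

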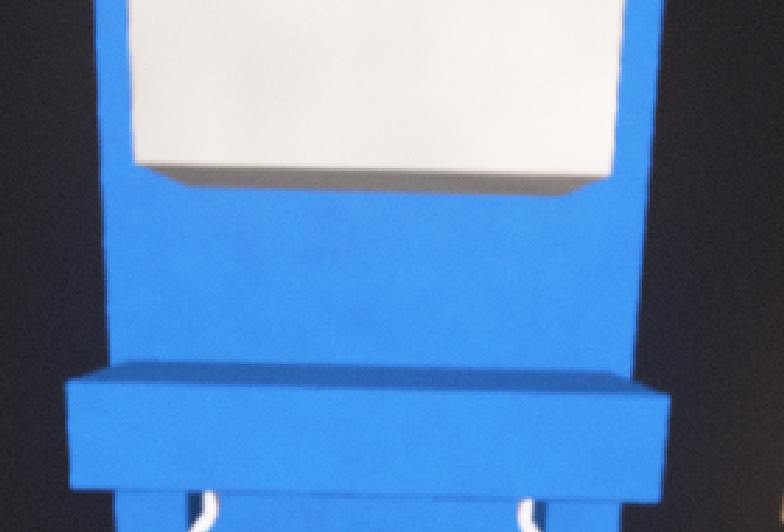

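The crop shows the gap as clear floor between the prism foot (crop row ~190) and the wall (row ~365), turned by about 1.7°. Raw reading is 40.4 mm, close to the 41 mm boundary, so I'll check the scale against known sizes.

```bash
python3 - <<'E'
from h import *
W=np.load('w3.npy'); A=np.load('w3im.npy'); K=np.load('K3.npy',allow_pickle=True).item()
# faces from depth
V=np.arange(480)[:,None]*np.ones(640); U=np.arange(640)*np.ones((480,1))
x,y,z=np.moveaxis(W,-1,0)
def fit(m):
    p=np.polyfit(x[m],y[m],1); r=y[m]-np.polyval(p,x[m]); m2=abs(r)<1.0
    p=np.polyfit(x[m][m2],y[m][m2],1); return p,m2.sum(),r[m2].std()
mid=(z>20)&(z<56)&(x>447)&(x<525)
pf=fit(mid&(y>-92)&(y<-80)); sf=fit(mid&(y>-133)&(y<-121)); print(pf,sf)
c=np.cos(np.arctan(sf[0][0])); x0=486
print('gap depth',(np.polyval(pf[0],x0)-np.polyval(sf[0],x0))*c)
# subpixel image edges in brightness: per column 50% crossing
def cross(cols,v0,v1,ch,sub=4):
    out=[]
    for u in cols:
        p=A[v0:v1,u-1:u+2,:].mean(1)[:,ch]; lo,hi=p[:sub].mean(),p[-sub:].mean(); q=(p-lo)/(hi-lo)
        i=np.argmax(q>.5)
        if i>0: out.append((u,v0+i-1+(.5-q[i-1])/(q[i]-q[i-1])))
    return np.array(out)
def line(pts,zz):
    P=np.array([ray('w',u,v,zz,K) for u,v in pts]); p=np.polyfit(P[:,0],P[:,1],1)
    r=P[:,1]-np.polyval(p,P[:,0]); k=abs(r)<1; p=np.polyfit(P[k,0],P[k,1],1); return p,r[k].std(),np.polyval(p,x0)
cols=range(250,370,5)
def rowof(u,v): return int(v+ (u-310)*0.03)
def L(v0,v1,ch,zz):
    pts=np.vstack([cross([u],rowof(u,v0),rowof(u,v1),ch) for u in cols]); return line(pts,zz)
for nm,a in dict(prism_top=(92,105,0,65),prism_foot=(102,113,0,10),stop_foot=(164,174,2,10),stop_top=(173,184,2,65),stop_outer=(207,223,2,65)).items():
    try: print(nm,L(*a))
    except Exception as e: print(nm,e)
# known widths in x
for v,(z0,z1),nm in [(85,(60,70),'prism90'),(190,(60,70),'wall120'),(150,(5,15),'plate130')]:
    m=(z[v]>z0)&(z[v]<z1)&(x[v]>400)&(x[v]<570); print(nm,x[v][m].min(),x[v][m].max(),np.ptp(x[v][m]),'mid',(x[v][m].min()+x[v][m].max())/2,'y',np.median(y[v][m]), 'px',np.where(m)[0][[0,-1]])
E
```

```text
(array([-2.42274676e-02, -7.48942357e+01]), np.int64(645), np.float64(0.05496593313097711)) (array([-2.44663741e-02, -1.15205939e+02]), np.int64(676), np.float64(0.06280148136754092))
gap depth 40.41571677433896
prism_top (array([-2.50328364e-02, -7.36595859e+01]), np.float64(0.032171641420168526), np.float64(-85.82554440039752))
prism_foot (array([-2.53706591e-02, -7.35851705e+01]), np.float64(0.044673850945042386), np.float64(-85.91531080257965))
stop_foot (array([-2.56505629e-02, -1.14180047e+02]), np.float64(0.04478146462433358), np.float64(-126.64622090150269))
stop_top (array([-2.36640193e-02, -1.15010605e+02]), np.float64(0.023361671121791383), np.float64(-126.51131860999104))
stop_outer (array([-1.06240924e-02, -1.41714276e+02]), np.float64(0.34372285478409453), np.float64(-146.87758531803223))
prism90 441.1044807576285 529.9988671139309 88.89438635630245 mid 485.5516739357797 y -78.85043196436388 px [227 398]
wall120 424.99883129601983 543.6533671213767 118.6545358253569 mid 484.3260992086983 y -133.46304415584513 px [204 417]
plate130 420.5062193935142 549.8334979888701 129.32727859535595 mid 485.1698586911922 y -113.49726767040309 px [218 407]
```

Against known widths the scale is 0.993–1.0, so the gap is 40.4–40.7 mm. That makes it white + green (38 mm, play about 2.5); yellow + green (41 mm) would not fit. Now a look above the white and green tabs.

```bash
python3 -m inch '[{"tx":0,"ty":0,"tz":-6,"ax":0,"ay":0,"az":0,"jaw":1},{"tx":4.4,"ty":0,"tz":-4,"ax":0,"ay":0,"az":0,"jaw":1},{"tx":4.4,"ty":0,"tz":0,"ax":0,"ay":0,"az":0,"jaw":1},{"tx":4.4,"ty":0,"tz":0,"ax":0,"ay":0,"az":0,"jaw":1},{"tx":4.4,"ty":0,"tz":0,"ax":0,"ay":0,"az":0,"jaw":1},{"tx":0,"ty":0,"tz":0,"ax":0,"ay":0,"az":0,"jaw":1},{"tx":0,"ty":0,"tz":0,"ax":0,"ay":0,"az":0,"jaw":1}]'
cat > tabs.py <<'E'
from h import *
o=get_obs(); im,W=cloud('wrist'); save(im,'w4.png'); print(o['ee_pos'],o['orientation'])
x,y,z=np.moveaxis(W,-1,0); rgb=im.astype(int)
for n,m in dict(white=(rgb.min(-1)>110),green=(rgb[...,1]>rgb[...,0]+50)).items():
    top=(m&(z>111)&(z<122)&(x>600)&(x<720)&(y<0)).astype(np.uint8)
    k,l,s,_=cv2.connectedComponentsWithStats(top)
    i=1+np.argmax(s[1:,4]); q=W[l==i]
    r=cv2.minAreaRect(q[:,:2].astype(np.float32)); print(n,s[i],np.round(r[0],1),np.round(r[1],1),round(r[2],2),'z',np.median(q[:,2]),'ctr',((q.max(0)+q.min(0))/2).round(1),'ext',np.ptp(q,0).round(1))
    # plate top at z 71: long line for yaw
    pl=m&(z>66)&(z<76)&(x>590)&(x<730)&(y<0); P=W[pl]
    if len(P)>50:
        P=P[abs(P[:,1]-r[0][1])<20]; r=cv2.minAreaRect(P[:,:2].astype(np.float32)); print('  plate',len(P),np.round(r[0],1),np.round(r[1],1),round(r[2],2))
E
python3 tabs.py
```

```text
t: 5.18
ee_pos: [661.0, -176.7, 213.5]
orientation: [3.141, -0.0, 0.0]
ft_force: [-0.1, 0.1, -0.4]
width: 88.0
[ 660.98073867 -176.7338118   213.50537216] [ 3.14140779e+00 -4.26427073e-04  2.47586612e-04]
white [ 303   49   49   31 1366] [668.8 -60.7] [16.3 30. ] 87.1 z 116.8947104486295 ctr [668.7 -60.8 115.2] ext [30.4 17.3  7.9]
  plate 2205 [668.7 -60.7] [ 16.5 100.1] 87.06
green [ 286  187   46   36 1410] [ 656.2 -150.8] [22.4 30. ] 85.44 z 116.84290288042017 ctr [ 656.3 -150.8  115. ] ext [31.3 24.3  7.7]
  plate 2214 [ 656.4 -150.4] [21.5 99.3] 85.61
```

View pics/w4.png

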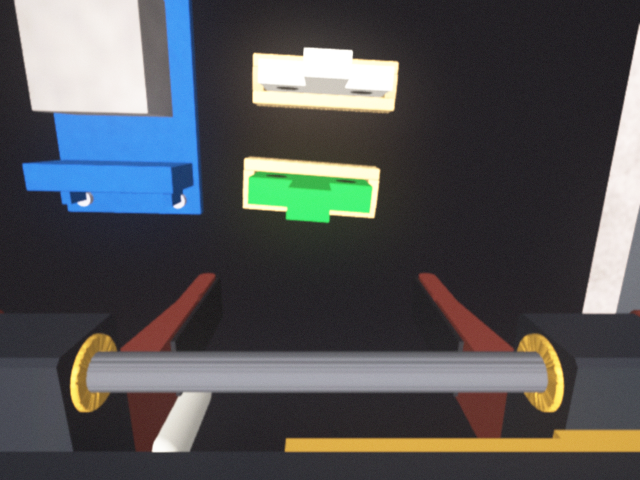

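White tab is at (668.8, -60.7), yaw -2.9°, and green at (656.2, -150.8), yaw -4.5°; both tab sizes agree with the list. White goes in first, so that the 20 mm pads stay within green's 22 mm thickness afterwards. Grasping white.

```bash
python3 -m inch '[{"tx":0.4,"ty":-5.8,"tz":0,"ax":0,"ay":0,"az":0,"jaw":0.7},{"tx":0.4,"ty":-5.8,"tz":0,"ax":0,"ay":0,"az":2.9,"jaw":0.7},{"tx":0,"ty":0,"tz":4.5,"ax":0,"ay":0,"az":0,"jaw":0.7},{"tx":0,"ty":0,"tz":4.5,"ax":0,"ay":0,"az":0,"jaw":0.7},{"tx":0,"ty":0,"tz":0,"ax":0,"ay":0,"az":0,"jaw":0.7},{"tx":0,"ty":0,"tz":0,"ax":0,"ay":0,"az":0,"jaw":0.7}]'; python3 -c "
from h import *
o=get_obs();print(o['ee_pos'],o['orientation'],o['width'])"
```

```text
t: 5.98
ee_pos: [670.2, -61.3, 124.6]
orientation: [3.14, -0.081, 0.003]
ft_force: [-0.6, 0.3, 0.7]
width: 61.3
[670.24469406 -61.31772071 124.5958023 ] [ 3.14035907e+00 -8.11036560e-02  2.89187256e-03] 61.300145961839625
```

```bash
python3 -m inch '[{"tx":-0.1,"ty":0,"tz":2.6,"ax":0,"ay":0,"az":0,"jaw":0.7},{"tx":0,"ty":0,"tz":2.0,"ax":0,"ay":0,"az":0,"jaw":0.7},{"tx":0,"ty":0,"tz":0,"ax":0,"ay":0,"az":0,"jaw":0.7},{"tx":0,"ty":0,"tz":0,"ax":0,"ay":0,"az":0,"jaw":0},{"tx":0,"ty":0,"tz":0,"ax":0,"ay":0,"az":0,"jaw":0},{"tx":0,"ty":0,"tz":0,"ax":0,"ay":0,"az":0,"jaw":0},{"tx":0,"ty":0,"tz":0,"ax":0,"ay":0,"az":0,"jaw":0},{"tx":0,"ty":0,"tz":0,"ax":0,"ay":0,"az":0,"jaw":0}]'
```

```text
t: 6.98
ee_pos: [668.9, -60.8, 77.1]
orientation: [3.141, -0.08, 0.001]
ft_force: [-1.6, 0.0, 3.0]
width: 30.0
```

```bash
python3 -m inch '[{"tx":0,"ty":0,"tz":-3,"ax":0,"ay":0,"az":0,"jaw":0},{"tx":0,"ty":0,"tz":-4,"ax":0,"ay":0,"az":0,"jaw":0},{"tx":0,"ty":0,"tz":-3.5,"ax":0,"ay":0,"az":-1.5,"jaw":0},{"tx":-3.0,"ty":0.9,"tz":0,"ax":0,"ay":0,"az":0,"jaw":0},{"tx":-4.6,"ty":1.4,"tz":0,"ax":0,"ay":0,"az":0,"jaw":0},{"tx":-4.6,"ty":1.4,"tz":0,"ax":0,"ay":0,"az":0,"jaw":0},{"tx":-4.0,"ty":1.3,"tz":0,"ax":0,"ay":0,"az":0,"jaw":0},{"tx":-2.1,"ty":0.65,"tz":0,"ax":0,"ay":0,"az":0,"jaw":0},{"tx":0,"ty":0,"tz":0,"ax":0,"ay":0,"az":0,"jaw":0},{"tx":0,"ty":0,"tz":0,"ax":0,"ay":0,"az":0,"jaw":0}]'; python3 -c "
from h import *
o=get_obs();print(o['ee_pos'],o['orientation'],o['width'],o['ft_force'])"
```

```text
t: 8.22
ee_pos: [485.5, -112.7, 181.9]
orientation: [3.141, -0.039, 0.002]
ft_force: [-0.8, 1.1, -1.4]
width: 29.9
[ 485.4682016  -112.73008189  181.9357357 ] [ 3.14113386e+00 -3.90480474e-02  1.99444362e-03] 29.93933715133091 [-0.80049704  1.06499555 -1.41403897]
```

```bash
python3 -m inch '[{"tx":0,"ty":0,"tz":4,"ax":0,"ay":0,"az":0,"jaw":0},{"tx":0,"ty":0,"tz":4,"ax":0,"ay":0,"az":0,"jaw":0},{"tx":0,"ty":0,"tz":1.6,"ax":0,"ay":0,"az":0,"jaw":0},{"tx":0,"ty":0,"tz":0.3,"ax":0,"ay":0,"az":0,"jaw":0},{"tx":0,"ty":0.5,"tz":0,"ax":0,"ay":0,"az":0,"jaw":0},{"tx":0,"ty":0,"tz":0,"ax":0,"ay":0,"az":0,"jaw":0},{"tx":0,"ty":0,"tz":0,"ax":0,"ay":0,"az":0,"jaw":0}]';for i in 1 2 3; do python3 -m inch '[{"tx":0,"ty":0.05,"tz":0,"ax":0,"ay":0,"az":0,"jaw":0},{"tx":0,"ty":0,"tz":0,"ax":0,"ay":0,"az":0,"jaw":0}]'; done
```

```text
t: 9.1
ee_pos: [484.8, -118.0, 83.6]
orientation: [3.141, -0.04, 0.003]
ft_force: [-0.2, 0.1, -0.9]
width: 29.7
t: 9.35
ee_pos: [484.3, -118.2, 82.9]
orientation: [3.141, -0.039, 0.001]
ft_force: [-0.2, 0.3, -0.7]
width: 29.9
t: 9.6
ee_pos: [484.2, -118.7, 82.7]
orientation: [3.141, -0.039, -0.0]
ft_force: [0.2, 0.1, -1.2]
width: 29.9
t: 9.85
ee_pos: [484.2, -119.1, 82.6]
orientation: [-3.141, 0.039, 0.0]
ft_force: [-0.2, 0.1, -1.3]
width: 29.8
```

```bash
python3 -m inch '[{"tx":0,"ty":0.1,"tz":0,"ax":0,"ay":0,"az":0,"jaw":0},{"tx":0,"ty":0,"tz":0,"ax":0,"ay":0,"az":0,"jaw":0}]'; python3 -m inch '[{"tx":0,"ty":0.1,"tz":0,"ax":0,"ay":0,"az":0,"jaw":0},{"tx":0,"ty":0,"tz":0,"ax":0,"ay":0,"az":0,"jaw":0}]'
```

```text
t: 10.1
ee_pos: [484.1, -119.4, 82.6]
orientation: [-3.14, 0.04, 0.0]
ft_force: [0.6, 7.2, 1.2]
width: 30.1
t: 10.35
ee_pos: [484.1, -119.7, 82.7]
orientation: [-3.139, 0.041, 0.001]
ft_force: [2.3, 11.0, 0.9]
width: 29.8
```

Contact with the stop wall came at y ≈ -119.3, against -119.1 predicted. I'll ease off and lower to the floor.

```bash
python3 -m inch '[{"tx":0,"ty":-0.1,"tz":0.1,"ax":0,"ay":0,"az":0,"jaw":0},{"tx":0,"ty":0,"tz":0,"ax":0,"ay":0,"az":0,"jaw":0}]'; python3 -m inch '[{"tx":0,"ty":0,"tz":0.1,"ax":0,"ay":0,"az":0,"jaw":0},{"tx":0,"ty":0,"tz":0,"ax":0,"ay":0,"az":0,"jaw":0}]'; python3 -m inch '[{"tx":0,"ty":0,"tz":0.05,"ax":0,"ay":0,"az":0,"jaw":0},{"tx":0,"ty":0,"tz":0,"ax":0,"ay":0,"az":0,"jaw":0}]'
```

```text
t: 10.6
ee_pos: [484.2, -119.6, 81.7]
orientation: [-3.14, 0.04, 0.0]
ft_force: [0.9, 6.7, 0.5]
width: 30.1
t: 10.85
ee_pos: [484.2, -119.5, 81.0]
orientation: [-3.14, 0.04, 0.0]
ft_force: [-0.3, 6.5, 5.3]
width: 29.7
t: 11.1
ee_pos: [484.2, -119.5, 81.0]
orientation: [-3.14, 0.04, -0.0]
ft_force: [-2.2, 7.7, 12.1]
width: 30.0
```

```bash
python3 -m inch '[{"tx":0,"ty":0,"tz":-0.05,"ax":0,"ay":0,"az":0,"jaw":0.6},{"tx":0,"ty":0,"tz":0,"ax":0,"ay":0,"az":0,"jaw":0.6},{"tx":0,"ty":0,"tz":0,"ax":0,"ay":0,"az":0,"jaw":0.6},{"tx":0,"ty":0,"tz":-5,"ax":0,"ay":0,"az":0,"jaw":0.7},{"tx":0,"ty":0,"tz":-5,"ax":0,"ay":0,"az":0,"jaw":0.7},{"tx":4.3,"ty":0.68,"tz":0,"ax":0,"ay":0,"az":0,"jaw":0.7},{"tx":4.3,"ty":0.68,"tz":0,"ax":0,"ay":0,"az":0,"jaw":0.7},{"tx":4.3,"ty":0.68,"tz":0,"ax":0,"ay":0,"az":0,"jaw":0.7},{"tx":4.3,"ty":0.68,"tz":0,"ax":0,"ay":0,"az":3.1,"jaw":0.7},{"tx":0,"ty":0,"tz":5,"ax":0,"ay":0,"az":0,"jaw":0.7},{"tx":0,"ty":0,"tz":0,"ax":0,"ay":0,"az":0,"jaw":0.7},{"tx":0,"ty":0,"tz":0,"ax":0,"ay":0,"az":0,"jaw":0.7}]'
python3 - <<'E'
from h import *
im,d=viewer.get_image('wrist'); print(get_obs()['ee_pos']); 
im2,d2=viewer.get_image('scene'); c=im2[180:320,180:380]; save(np.vstack([cv2.resize(im,(560,420))[:200],cv2.resize(c,(560,392))]),'g1.png')
E
```

```text
t: 12.6
ee_pos: [655.3, -151.8, 131.4]
orientation: [3.139, -0.124, -0.0]
ft_force: [0.1, -0.7, -0.5]
width: 61.3
[ 655.90875739 -151.9109689   132.2490615 ]
```

View pics/g1.png

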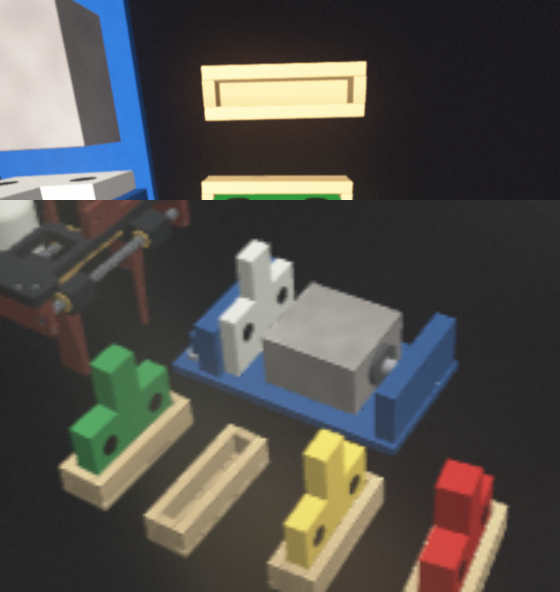

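White stands upright in the gap against the stop wall, with its stand empty. Now grasp green.

```bash
python3 -m inch '[{"tx":0.05,"ty":-0.1,"tz":3.0,"ax":0,"ay":0,"az":0,"jaw":0.7},{"tx":0,"ty":0,"tz":2.4,"ax":0,"ay":0,"az":0,"jaw":0.7},{"tx":0,"ty":0,"tz":0,"ax":0,"ay":0,"az":0,"jaw":0.7},{"tx":0,"ty":0,"tz":0,"ax":0,"ay":0,"az":0,"jaw":0},{"tx":0,"ty":0,"tz":0,"ax":0,"ay":0,"az":0,"jaw":0},{"tx":0,"ty":0,"tz":0,"ax":0,"ay":0,"az":0,"jaw":0},{"tx":0,"ty":0,"tz":0,"ax":0,"ay":0,"az":0,"jaw":0},{"tx":0,"ty":0,"tz":0,"ax":0,"ay":0,"az":0,"jaw":0}]';python3 -c "
from h import *
o=get_obs();print(o['ee_pos'],o['orientation'],o['width'],o['ft_force'])"
```

```text
t: 13.7
ee_pos: [656.3, -150.8, 77.4]
orientation: [3.139, -0.124, 0.001]
ft_force: [-1.6, -0.7, 5.6]
width: 30.5
[ 656.28864947 -150.80517543   77.3985864 ] [ 3.13893573e+00 -1.23916506e-01  1.01100816e-03] 30.457625924259837 [-1.63933743 -0.69134725  5.5873757 ]
```

```bash
python3 -m inch '[{"tx":0,"ty":0,"tz":-3,"ax":0,"ay":0,"az":0,"jaw":0},{"tx":0,"ty":0,"tz":-5,"ax":0,"ay":0,"az":0,"jaw":0},{"tx":0,"ty":0,"tz":-5,"ax":0,"ay":0,"az":-3.1,"jaw":0},{"tx":-3,"ty":-1,"tz":0,"ax":0,"ay":0,"az":0,"jaw":0},{"tx":-4.5,"ty":-1.5,"tz":0,"ax":0,"ay":0,"az":0,"jaw":0},{"tx":-4.5,"ty":-1.3,"tz":0,"ax":0,"ay":0,"az":0,"jaw":0},{"tx":-3.5,"ty":-0.7,"tz":0,"ax":0,"ay":0,"az":0,"jaw":0},{"tx":-1.8,"ty":-0.26,"tz":0,"ax":0,"ay":0,"az":0,"jaw":0},{"tx":0,"ty":0,"tz":0,"ax":0,"ay":0,"az":0,"jaw":0},{"tx":0,"ty":0,"tz":0,"ax":0,"ay":0,"az":0,"jaw":0},{"tx":0,"ty":0,"tz":0,"ax":0,"ay":0,"az":0,"jaw":0}]';python3 - <<'E'
from h import *
o=get_obs();print(o['ee_pos'],o['orientation'],o['width'],o['ft_force'])
im,W=cloud('wrist'); save(im[:480],'w5.png'); np.save('w5.npy',W)
x,y,z=np.moveaxis(W,-1,0); rgb=im.astype(int)
# prism face & white packer inner face, green held face from depth
m=(z>20)&(z<56)&(x>447)&(x<525)&(y>-92)&(y<-80); 
if m.sum()>20: print('prism',m.sum(),np.polyval(np.polyfit(x[m],y[m],1),485))
E
```

```text
t: 15.08
ee_pos: [485.2, -99.0, 206.6]
orientation: [3.141, -0.039, 0.001]
ft_force: [-0.1, -1.1, -2.0]
width: 30.2
[485.17509305 -99.04661247 206.61714496] [ 3.14124930e+00 -3.91066420e-02  6.27229385e-04] 30.232764547187212 [-0.12659567 -1.1463609  -2.03422917]
```

View pics/w5.png

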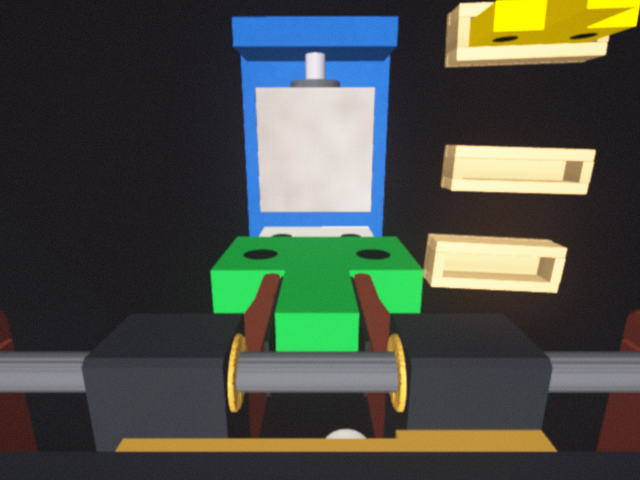

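The held green packer is level and centred; the white plate shows behind it at row ~232. Descending in stages.

```bash
python3 -m inch '[{"tx":0,"ty":0,"tz":2.5,"ax":0,"ay":0,"az":0,"jaw":0},{"tx":0,"ty":0,"tz":3,"ax":0,"ay":0,"az":0,"jaw":0},{"tx":0,"ty":0,"tz":0,"ax":0,"ay":0,"az":0,"jaw":0},{"tx":0,"ty":0,"tz":0,"ax":0,"ay":0,"az":0,"jaw":0}]';python3 -m inch '[{"tx":0,"ty":0,"tz":0.8,"ax":0,"ay":0,"az":0,"jaw":0},{"tx":0,"ty":0,"tz":0.6,"ax":0,"ay":0,"az":0,"jaw":0},{"tx":0,"ty":0,"tz":0.6,"ax":0,"ay":0,"az":0,"jaw":0},{"tx":0,"ty":0,"tz":0,"ax":0,"ay":0,"az":0,"jaw":0}]'
```

```text
t: 15.62
ee_pos: [485.0, -99.0, 152.3]
orientation: [3.141, -0.039, 0.001]
ft_force: [-0.4, 0.2, -1.8]
width: 29.5
t: 16.12
ee_pos: [483.9, -98.8, 131.2]
orientation: [-3.141, 0.039, 0.002]
ft_force: [0.6, -0.9, -0.8]
width: 30.0
```

Below the rim of the prism (about 5 mm in) with no force. Continuing.

```bash
python3 -m inch '[{"tx":0,"ty":0,"tz":0.8,"ax":0,"ay":0,"az":0,"jaw":0},{"tx":0,"ty":0,"tz":0.8,"ax":0,"ay":0,"az":0,"jaw":0},{"tx":0,"ty":0,"tz":0,"ax":0,"ay":0,"az":0,"jaw":0}]';python3 -m inch '[{"tx":0,"ty":0,"tz":1,"ax":0,"ay":0,"az":0,"jaw":0},{"tx":0,"ty":0,"tz":1,"ax":0,"ay":0,"az":0,"jaw":0},{"tx":0,"ty":0,"tz":0.9,"ax":0,"ay":0,"az":0,"jaw":0},{"tx":0,"ty":0,"tz":0,"ax":0,"ay":0,"az":0,"jaw":0},{"tx":0,"ty":0,"tz":0,"ax":0,"ay":0,"az":0,"jaw":0}]'
```

```text
t: 16.5
ee_pos: [483.7, -98.7, 114.9]
orientation: [-3.141, 0.039, 0.003]
ft_force: [-1.0, -0.3, -2.0]
width: 29.8
t: 17.12
ee_pos: [484.3, -98.8, 86.6]
orientation: [3.141, -0.039, -0.0]
ft_force: [0.0, 0.3, -1.9]
width: 30.0
```

```bash
python3 -m inch '[{"tx":0,"ty":0,"tz":0.4,"ax":0,"ay":0,"az":0,"jaw":0},{"tx":0,"ty":0,"tz":0,"ax":0,"ay":0,"az":0,"jaw":0}]';python3 -m inch '[{"tx":0,"ty":0,"tz":0.1,"ax":0,"ay":0,"az":0,"jaw":0},{"tx":0,"ty":0,"tz":0,"ax":0,"ay":0,"az":0,"jaw":0}]';python3 -m inch '[{"tx":0,"ty":0,"tz":0.05,"ax":0,"ay":0,"az":0,"jaw":0},{"tx":0,"ty":0,"tz":0,"ax":0,"ay":0,"az":0,"jaw":0}]'
```

```text
t: 17.38
ee_pos: [484.2, -98.8, 82.6]
orientation: [3.141, -0.039, -0.0]
ft_force: [0.3, 0.7, -1.3]
width: 29.4
t: 17.62
ee_pos: [484.3, -98.8, 81.7]
orientation: [3.141, -0.039, 0.0]
ft_force: [-1.6, -0.2, -2.1]
width: 29.9
t: 17.88
ee_pos: [484.3, -98.8, 81.4]
orientation: [3.141, -0.039, 0.0]
ft_force: [-0.3, 0.4, 1.9]
width: 29.7
```

Floor reached. I'll probe the play: push toward the prism, then toward white.

```bash
python3 -m inch '[{"tx":0,"ty":-0.1,"tz":0,"ax":0,"ay":0,"az":0,"jaw":0},{"tx":0,"ty":0,"tz":0,"ax":0,"ay":0,"az":0,"jaw":0}]';python3 -m inch '[{"tx":0,"ty":-0.1,"tz":0,"ax":0,"ay":0,"az":0,"jaw":0},{"tx":0,"ty":0,"tz":0,"ax":0,"ay":0,"az":0,"jaw":0}]';python3 -m inch '[{"tx":0,"ty":0.2,"tz":0,"ax":0,"ay":0,"az":0,"jaw":0},{"tx":0,"ty":0.1,"tz":0,"ax":0,"ay":0,"az":0,"jaw":0},{"tx":0,"ty":0,"tz":0,"ax":0,"ay":0,"az":0,"jaw":0}]';python3 -m inch '[{"tx":0,"ty":0.1,"tz":0,"ax":0,"ay":0,"az":0,"jaw":0},{"tx":0,"ty":0,"tz":0,"ax":0,"ay":0,"az":0,"jaw":0}]'
```

```text
t: 18.12
ee_pos: [484.5, -97.9, 81.3]
orientation: [3.141, -0.039, 0.001]
ft_force: [-0.9, -1.0, 2.0]
width: 29.6
t: 18.38
ee_pos: [484.6, -97.5, 81.4]
orientation: [3.14, -0.038, 0.001]
ft_force: [-1.9, -4.5, 1.6]
width: 30.2
t: 18.75
ee_pos: [484.5, -99.6, 81.4]
orientation: [-3.141, 0.04, -0.001]
ft_force: [1.4, 3.8, 4.5]
width: 29.7
t: 19.0
ee_pos: [484.4, -100.1, 81.3]
orientation: [-3.14, 0.039, -0.001]
ft_force: [1.2, 6.4, 6.2]
width: 30.0
```

The play is about 2.3 mm, matching a 40.4 mm gap. Release, retreat and check.

```bash
python3 -m inch '[{"tx":0,"ty":-0.05,"tz":0,"ax":0,"ay":0,"az":0,"jaw":0.6},{"tx":0,"ty":0,"tz":0,"ax":0,"ay":0,"az":0,"jaw":0.6},{"tx":0,"ty":0,"tz":0,"ax":0,"ay":0,"az":0,"jaw":0.6},{"tx":0,"ty":0,"tz":-5,"ax":0,"ay":0,"az":0,"jaw":0.7},{"tx":0,"ty":0,"tz":-6,"ax":0,"ay":0,"az":0,"jaw":0.7},{"tx":0,"ty":3.5,"tz":-4,"ax":0,"ay":0,"az":0,"jaw":0.7},{"tx":0,"ty":3.5,"tz":0,"ax":0,"ay":0,"az":0,"jaw":0.7},{"tx":0,"ty":0,"tz":0,"ax":0,"ay":0,"az":0,"jaw":0.7},{"tx":0,"ty":0,"tz":0,"ax":0,"ay":0,"az":0,"jaw":0.7}]'
python3 - <<'E'
from h import *
im,W=cloud('wrist'); x,y,z=np.moveaxis(W,-1,0); rgb=im.astype(int)
R=(x>410)&(x<560)&(y>-135)&(y<-80)
g=(rgb[...,1]>rgb[...,0]+50)&(rgb[...,1]>rgb[...,2]+50)&R; w=(rgb.max(-1)-rgb.min(-1)<25)&(rgb.min(-1)>110)&R
for n,m in dict(white=w,green=g).items():
  for zz in (75,120):
    P=W[m&(abs(z-zz)<4)]
    if len(P)>20: r=cv2.minAreaRect(P[:,:2].astype(np.float32)); print(n,zz,'z',np.percentile(P[:,2],[10,50,90]).round(1),np.round(r[0],1),np.round(r[1],1),round(r[2],1))
im2=viewer.get_image('scene')[0]; c=im2[180:320,180:380]
save(np.vstack([cv2.resize(im,(560,420))[:200],cv2.resize(c,(560,392))]),'f.png')
E
```

```text
t: 20.12
ee_pos: [481.8, -169.9, 230.6]
orientation: [-3.141, 0.04, 0.002]
ft_force: [-0.7, 0.1, -0.0]
width: 61.3
white 75 z [75.  75.9 76.9] [ 485.1 -118.7] [ 15.5 100.1] 88.5
white 120 z [120.  120.9 121.8] [ 485.1 -118.7] [16.3 29.9] 88.6
green 75 z [74.9 75.9 76.9] [485.5 -99.6] [21.2 99.5] 88.5
green 120 z [120.1 120.9 121.8] [485.4 -99.6] [20.9 29.9] 88.5
```

View pics/f.png

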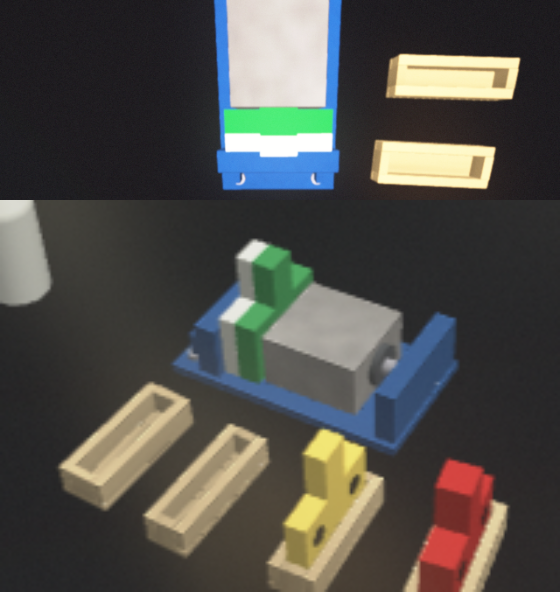

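Both packers stand upright, face to face and fully down: plate tops read 75.9 mm, the same +0.9 mm bias as everywhere else. They are also centred. Handing in.

```bash
python3 -c "
from workcell import ctrl
print(ctrl.close_job())"
```

```text
the job is handed in; nothing more can be done
None
```

I put the white (16 mm) and green (22 mm) packers in the gap, white against the stop wall and green beside it, and handed the job in at about 20 s.

- **Choice of pair:** The wrist camera measured the gap at 40.4 mm, or up to 40.7 mm allowing for scale. White and green together make 38 mm. The next pair up, yellow and green, is 41 mm and would not fit.
- **Fit:** Pushing green gently each way before letting go showed about 2.3 mm of play, which agrees with the camera. Green went down without any notable force.
- **Last checks:**
  - Both packers are upright and parallel to the walls.
  - Plate tops read 75.9 mm against 75 mm expected. The camera read other known heights about 0.9 mm high too, so both are fully down.
  - They are centred to within about 1 mm across the frame.
  - The gripper is clear of everything.
- **Left alone:** Yellow and red are still in their stands. The arm did not go near the bottle, beaker or carton after the start, but I did not measure them again.

No check failed. The only thing refused was my first pair of move calls, which lacked some keys and moved nothing.

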